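# Hang the hooked eyelet bin on the spring scale

### The job

Weigh the metal parts bin with the wooden handle: hang it by the hook at its back over the top edge of the spring scale's plate, between the two ears, fully seated. Let its weight down onto the spring slowly and gently, without pressing the plate down hard and without letting it drop, swing or bounce when you let go, and leave it hanging still. Leave everything else on the table alone.

Things in the scene. Friction and masses are not known exactly. Their poses are not given: they have to be found in the camera images.
- bin: Loose aluminium bin with a wooden handle, standing on the table. Origin: centre of its underside; +x to its back, where the hook is; z up. Tray 110 (x) by 80 mm (y), walls 45 mm high, two cardboard packets in it. Weight unknown, under 1 kg; centre of mass within 15 mm of the line below the handle's middle, so 45 to 75 mm in front of the hook.
- bin_grip (a point): Centre of the bin's wooden handle, 127 mm above its underside: a bar along the bin's x, 108 mm long, 14 mm wide (y), 26 mm high, on a thin post at each end, else free for 70 mm below. Pinch it across its width, jaws closing along the bin's y. Axes as the bin.
- bin_hook (a point): Inside of the bin's hook, middle of the flange's underside: 62 mm towards the bin's +x from bin_grip, 32 mm below it. Hook 50 mm wide (y). Its slot, between back sheet and lip, is 7.5 mm wide (3.75 mm either side of this point in x), straight for 15 mm down, then the lip flares outward, ending about 25 mm below this point. Axes as the bin.
- scale: Fixed grey spring scale. Origin: centre of its base's underside; x points from its front (bin side) to its column. Base 160 (x) by 130 mm, 18 mm high. Column 50 mm wide, front face at x = 45 mm, 281 mm high. Steel hanging plate across its front at x = -20 mm. A hung bin settles about 0.03 rad front-down: lip against the plate's back, back sheet against its lower front.
- seat (a point): Middle of the hanging plate's top edge, where the underside of the hook's flange comes to rest; 235 mm above the table unloaded, sinks under load. Plate 5 mm thick (x), 85 mm tall; an upright ear 16 mm tall at each end of the edge, 68 mm clear between them (y). Axes as the scale: a hung bin has its x along this x and lies on the -x side of the plate.
- carriage (a joint): How far the plate has sunk, m: 0 at the top stop (unloaded), at most 0.115. Spring 80 N/m, 0.3 N preload (12.5 mm for each newton beyond 0.3 N), lightly damped: it drops if a load is let go before the spring carries it, jumps up if freed while pressed down. It must never move faster than 0.08 m/s nor be pushed down past 0.105.
- tagger: Bystander, to be left alone: grey pistol-shaped tagging tool lying on its side. Origin: its underside's centre.
- cone_a: Bystander, to be left alone: white thread cone, 60 mm wide, 90 mm high. Origin: its underside's centre.
- cone_b: Bystander, to be left alone: reddish thread cone, 60 mm wide, 90 mm high. Origin: its underside's centre.
- tape: Bystander, to be left alone: roll of tape lying flat, 68 mm wide, 22 mm high. Origin: its underside's centre.
- tray: Bystander, to be left alone: plain aluminium tray 110 x 80 x 45 mm, without handle or hook. Origin: its underside's centre.
- glue: Bystander, to be left alone: white bottle, 56 mm wide, 130 mm high. Origin: its underside's centre.
- marker: Bystander, to be left alone: black marker pen 120 mm long. Origin: its underside's centre.
- cup: Bystander, to be left alone: white cup, 72 mm wide, 90 mm high. Origin: its underside's centre.
Mind the look-alikes: they are no part of the job. Leave any orange or purple look-alike of the bin alone.

How it is judged:
By the outcome, as a careful person would: the job done as asked, in the order asked, and still so for the second after the job is handed in, with the robot touching nothing.
It also fails if it takes over 66 s, if anything falls off the work surface, if the arm or the gripper's body presses on something with over 40 N, if the wrist force passes 120 N, or if a joint passes its speed limit or range.

### The arm

A 6-joint arm with a two-finger parallel gripper is mounted at the origin on the work surface. World frame = base frame: x ahead of the robot, y to its left, z up, the work surface at z = 0. Lengths are in m, angles in rad, forces in N, time in s.
With the tool pointing down it reaches from about 0.35 to 0.875 m from the base axis. Payload 4.2 kg.
Tool frame: the origin (TCP) lies at the very end of the fingers, on their centre line; the grasp point (between the pads) lies 19 mm behind it (env.grasp_offset is the distance from the TCP to the grasp point, in m); y points along the fingers, x is the direction in which the jaws open and shut, and the axes are right-handed (so a half turn about y gives the same grasp; the last joint's range is limited). The gripper opens to 85 mm and grips with 20 to 120 N. Pads are 22 mm wide; open, the fingers measure 114 mm over their backs; the gripper's body (76 mm by 85 mm) begins 54 mm behind the grasp point. The pads swing forward as they close: fully open they stand 13 mm farther back than shut.
Start: joints at [-0.88, 0.385, 0.008, 0, -1.194, -0.259], TCP at [0.262, -0.568, 0.231] pointing down, gripper open.
Joint ranges: [-3.14, 3.14], [-1.21, 2.06], [-1.07, 1.41], [-3.16, 2.05], [-2.99, -0.16], [-3.1, 3.1]. Speed limits (rad/s): [2.79, 2.79, 3.14, 3.14, 3.14, 3.14].

### API

Orientations are given as a 3x3 rotation matrix whose columns are the frame's x, y, z axes.
In Python, from cell import env gives the robot as it stands. Calls block until the motion is done:
- env.movep(position, orientation): joint-space move of the TCP to a pose.
- env.line_to(position, rot=None, feed=0.15, guard=None): straight line of the TCP; rot=None keeps the orientation; feed is the mean speed in m/s. With guard (N) it stops when the force on the tool has changed by that much, and returns True; else False.
- env.move_j(angles): joint-space move.
- env.set_gripper(opening, grasp_force=None): finger opening in m; grasp_force is the grip in N (None keeps the last); returns when the fingers have stopped.
- env.sleep(seconds).
- env.ik(position, orientation): joint angles nearest the present ones, or None.
- env.get_state(): the state.
- env.snapshot(name): name is "scene" or "top" or "wrist"; returns the picture (480x640x3 uint8, red, green, blue); there is no depth.
- env.get_calibration(name): a dict with "vfov" (degrees; the focal length in pixels is half the picture's height over the tangent of half this angle, whatever the lens; pixels are square), "cx", "cy" (the principal point, pixels), "eye" and "orientation" of the camera in the world; the wrist camera has in their place "mount" (4x4, takes a point from camera to tool coordinates, whose origin is the TCP and whose axes are the tool frame's). Camera axes: x right, y down, z forward; pixel columns grow to the right and rows downward; lengths in m; the calibration is good to about 2 mm. A picture is of the moment at which its call begins: read the wrist's pose just before it. get_calibration takes no time and is no camera call.
A pose or a line that the arm cannot do raises env.Unreachable and nothing moves.
- env.hand_in(): hands the job in, once; it reports no verdict.
Trained networks look in the newest picture that a camera, given by its name, has taken for a name from the list of things; names that differ only in an ending like _2 or _b are one class to them, and where a whole thing is asked for, a point or a joint stands for the part that bears it (a point fixed in the world has none). Each returns a list of dicts, best first, with "conf" (0 to 1); they miss things now and then, are a little off and sometimes report something else, mostly with a low value. They report only what shows in the picture. A call takes as long as a camera call. They do not tell look-alikes from the thing itself.
- env.recognise(thing, camera): "centre" ([x, y, z] in m, in the coordinates of the camera as it stood for that picture, good to about 4 mm: the middle of the surface that is visible of it).
- env.mark_of(thing, camera): "centre" ([x, y, z] in m, in the coordinates of the camera as it stood for that picture, good to about 4 mm: a listed point, or the origin of a listed thing).
The state is a dict: "time": time; "q": joint angles; "joint_vel": joint speeds; "effort": joint torques, N m; "tool_pos": TCP position; "tcp_rot": TCP orientation; "wrist_force": force on the tool from outside, world axes, zero at the start; "wrist_torque": the same for the moment, N m; "finger_gap": finger opening in m.
Only numpy, scipy, OpenCV 4.12 (cv2) and the standard library are available. Lean on these libraries where they do the work, as an engineer would, in place of code of your own. Each camera call takes 0.05 s, during which the arm holds its last target.

## Working session

There is one attempt and no reset: what is moved stays moved. The work goes in short steps, each a Python script; the robot and the scene stay as the last script left them, time stands still between calls to the robot, and variables do not carry over. Pictures are saved under pics/ and viewed, and the job is handed in when it is done.

```bash
ls; mkdir -p pics; cat > h.py <<'E'
import numpy as np, cv2
from cell import env
def save(name,fn):
    im=env.snapshot(name); cv2.imwrite(f'pics/{fn}.png',im[:,:,::-1]); return im
def campose(name,st=None):
    c=env.get_calibration(name)
    if 'mount' in c:
        st=st or env.get_state()
        T=np.eye(4);T[:3,:3]=np.array(st['tcp_rot']);T[:3,3]=st['tool_pos']
        T=T@np.array(c['mount']); return T[:3,:3],T[:3,3]
    return np.array(c['orientation']),np.array(c['eye'])
def K(name):
    c=env.get_calibration(name); f=240/np.tan(np.radians(c['vfov'])/2); return f,c['cx'],c['cy']
def proj(p,name,RT):
    R,t=RT; f,cx,cy=K(name); q=R.T@(np.array(p)-t); return f*q[0]/q[2]+cx,f*q[1]/q[2]+cy
def ray(u,v,name,RT):
    R,t=RT; f,cx,cy=K(name); d=R@np.array([(u-cx)/f,(v-cy)/f,1]); return t,d
def atz(u,v,z,name,RT):
    t,d=ray(u,v,name,RT); return t+d*(z-t[2])/d[2]
def look(fn,kind,thing,cam,RT):
    for r in getattr(env,fn)(thing,cam)[:4]:
        p=RT[0]@np.array(r['centre'])+RT[1]; u=proj(p,cam,RT)
        print(fn,thing,cam,np.round(p,4),'px',np.round(u),round(r['conf'],2))
E
python3 - <<'E'
from h import *
for c in ('scene','top'):
    save(c,c+'0'); RT=campose(c)
    print(c,K(c),RT[1])
    for t in ('bin','bin_grip','bin_hook','scale','seat'): look('mark_of',0,t,c,RT)
print(env.get_state()['time'], env.get_calibration('wrist'))
E
```

```text
pics
scene (np.float64(501.1075700263205), 319.476394757771, 244.03361515918743) [ 1.40520034 -0.20278788  1.16518958]
mark_of bin scene [ 1.999e-01 -3.115e-01  3.000e-04] px [222. 232.] 0.98
mark_of bin scene [ 0.6042 -0.2109  0.0033] px [265. 328.] 0.78
mark_of bin scene [ 0.3685 -0.5721  0.0012] px [137. 282.] 0.73
mark_of bin scene [ 0.5069  0.4849 -0.0036] px [488. 269.] 0.39
mark_of bin_grip scene [ 0.1983 -0.3098  0.1309] px [217. 201.] 0.93
mark_of bin_grip scene [ 0.6093 -0.2071  0.1267] px [263. 302.] 0.92
mark_of bin_grip scene [ 0.3742 -0.5656  0.1248] px [128. 255.] 0.83
mark_of bin_grip scene [ 6.055e-01 -2.107e-01 -5.000e-04] px [265. 329.] 0.6
mark_of bin_hook scene [ 0.2584 -0.2867  0.0885] px [227. 224.] 0.94
mark_of bin_hook scene [ 0.3218 -0.5371  0.097 ] px [142. 247.] 0.85
mark_of bin_hook scene [ 0.6697 -0.2171  0.0913] px [263. 330.] 0.65
mark_of seat scene [0.6177 0.1885 0.2346] px [417. 256.] 0.74
mark_of seat scene [ 0.5061  0.4852 -0.0023] px [488. 269.] 0.43
top (np.float64(545.6829744417144), 324.37866783524635, 230.24151117284057) [ 0.19076437 -0.033119
[... 451 characters left out ...]
255. 185.] 0.77
mark_of scale top [ 0.5033 -0.4384  0.0009] px [462. 232.] 0.73
mark_of scale top [ 0.5959 -0.0098 -0.003 ] px [319. 199.] 0.67
mark_of scale top [ 0.5085  0.4806 -0.0064] px [155. 224.] 0.23
mark_of seat top [0.612  0.1819 0.2326] px [245. 169.] 0.73
0.6 {'vfov': 67.8108309574301, 'cx': 321.3926988129466, 'cy': 240.50186559286126, 'mount': array([[ 9.99999840e-01,  5.64767177e-04,  3.79016043e-05,
         2.96115282e-04],
       [ 1.34807406e-04, -3.02658121e-01,  9.53099178e-01,
        -1.42407742e-01],
       [ 5.49750360e-04, -9.53099020e-01, -3.02658149e-01,
         7.82545972e-02],
       [ 0.00000000e+00,  0.00000000e+00,  0.00000000e+00,
         1.00000000e+00]])}
```

View pics/scene0.png

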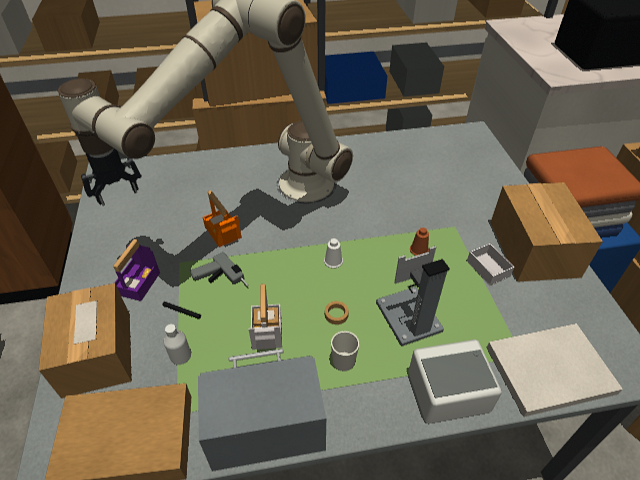

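View pics/top0.png

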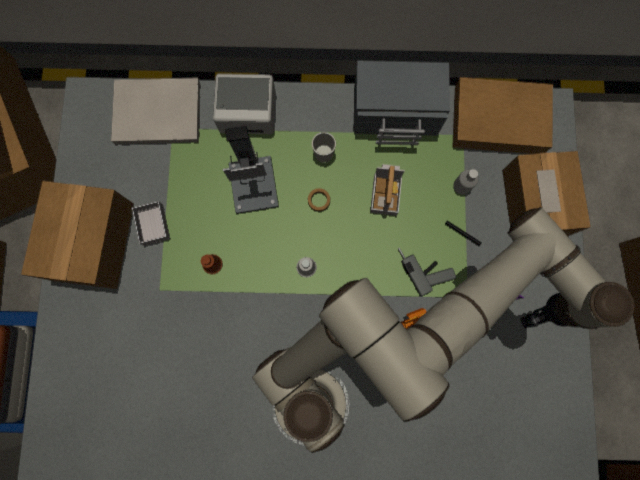

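```bash
cat >> h.py <<'E'
def Rz(yaw,pitch=0):
    # tool orientation for object frame at yaw: x=obj y, y=down, z=-obj x ; pitch>0 = front (-x side) down
    c,s=np.cos(yaw),np.sin(yaw)
    W=np.array([[c,-s,0],[s,c,0],[0,0,1.]])
    # front (-x) goes down: rotation about y by -pitch maps x-> (cos,0,+sin) 
    a=-pitch; P=np.array([[np.cos(a),0,np.sin(a)],[0,1,0],[-np.sin(a),0,np.cos(a)]])
    T=np.array([[0,0,-1],[1,0,0],[0,-1,0.]])
    return W@P@T
E
python3 - <<'E'
from h import *
print(np.round(env.get_state()['tcp_rot'],2), env.grasp_offset)
R=Rz(-0.14)
print(env.ik([.59,-.21,.36],R), env.ik([.54,.18,.42],Rz(.11)),env.ik([.56,.18,.25],Rz(.11)), env.ik([.608,-.208,.11],R))
p0=[.56,-.2,.33]
env.movep(p0,R)
st=env.get_state(); save('wrist','w1'); RT=campose('wrist',st)
for t in ('bin','bin_grip','bin_hook'): look('mark_of',0,t,'wrist',RT)
print(env.get_state()['time'])
E
```

```text
[[-0.42  0.   -0.91]
 [ 0.91 -0.   -0.42]
 [-0.   -1.   -0.  ]] 0.0187
[-0.08393034  0.33423489  0.24749904  0.         -1.48406048 -1.62686599] [ 0.60631557  0.22233119  0.23680399  0.         -1.58526912 -2.06711189] [ 0.58612423  0.3097909  -0.05609257  0.         -1.20491285 -2.04692056] [-0.07830794  0.51570737 -0.10211192  0.         -0.95297704 -1.63248838]
mark_of bin wrist [ 0.6088 -0.2081 -0.001 ] px [321. 225.] 0.69
mark_of bin_grip wrist [ 0.6124 -0.208   0.126 ] px [322. 260.] 0.57
mark_of bin_hook wrist [ 0.6669 -0.2186  0.0934] px [319. 295.] 0.96
2.5583
```

View pics/w1.png

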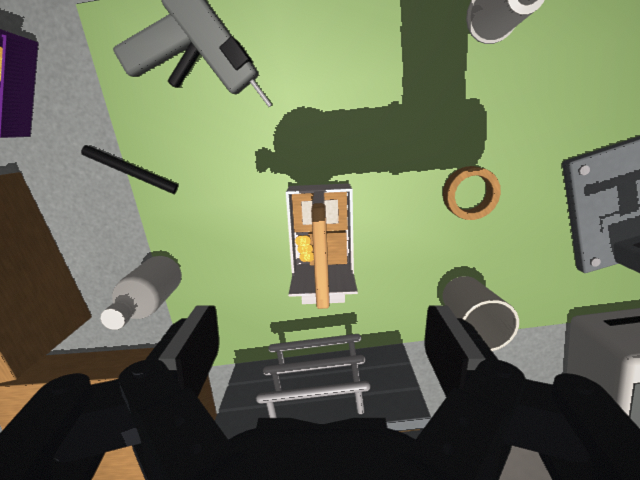

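```bash
python3 - <<'E'
import cv2
im=cv2.imread('pics/w1.png')[175:315,260:390]; cv2.imwrite('pics/w1c.png',cv2.resize(im,None,fx=4,fy=4,interpolation=2))
E
```

```text
(no output)
```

View pics/w1c.png

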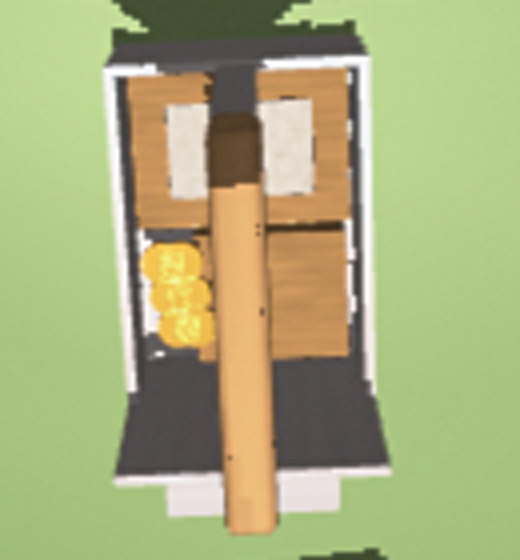

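```bash
python3 - <<'E'
from h import *
RT=campose('wrist')
a=atz(319.5,221.2,.14,'wrist',RT);b=atz(322.8,308.2,.14,'wrist',RT);d=b-a
print(a,b,np.linalg.norm(d),np.arctan2(d[1],d[0]),(a+b)/2)
f=atz(260+106/4,175+66/4,.045,'wrist',RT);g=atz(260+369/4,175+58/4,.045,'wrist',RT);d=g-f;print(f,g,np.arctan2(-d[0],d[1]),np.linalg.norm(d))
h1=atz(260+116/4,175+478/4,.095,'wrist',RT);h2=atz(260+390/4,175+469/4,.095,'wrist',RT);d=h2-h1;print(h1,h2,np.arctan2(-d[0],d[1]),np.linalg.norm(d),(h1+h2)/2)
E
```

```text
[ 0.56703298 -0.20378554  0.14      ] [ 0.65975816 -0.21360001  0.14      ] 0.09324313682156496 -0.10545207106726572 [ 0.61339557 -0.20869277  0.14      ]
[ 0.54925068 -0.24183867  0.045     ] [ 0.55793279 -0.16325789  0.045     ] -0.1100400928563027 0.07905895512495364
[ 0.66066651 -0.25329661  0.095     ] [ 0.66897147 -0.1740265   0.095     ] -0.10438711448684605 0.0797039686888276 [ 0.66481899 -0.21366156  0.095     ]
```

```bash
python3 - <<'E'
from h import *
env.movep([.555,.175,.40],Rz(.11))
st=env.get_state(); save('wrist','w2'); RT=campose('wrist',st)
for t in ('scale','seat'): look('mark_of',0,t,'wrist',RT)
print(env.get_state()['time'])
im=cv2.imread('pics/w2.png'); cv2.imwrite('pics/w2c.png',cv2.resize(im[200:400,220:420],None,fx=3,fy=3,interpolation=2))
E
```

```text
mark_of scale wrist [ 0.634   0.1938 -0.0021] px [328. 232.] 0.86
mark_of seat wrist [0.6145 0.1845 0.2335] px [326. 282.] 0.86
4.1333
```

View pics/w2.png

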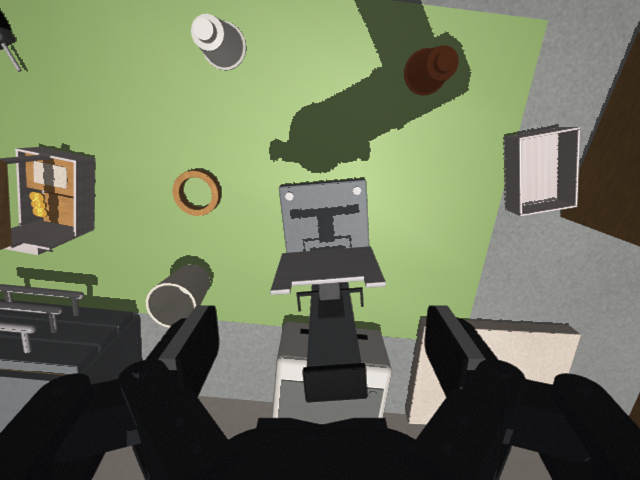

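View pics/w2c.png

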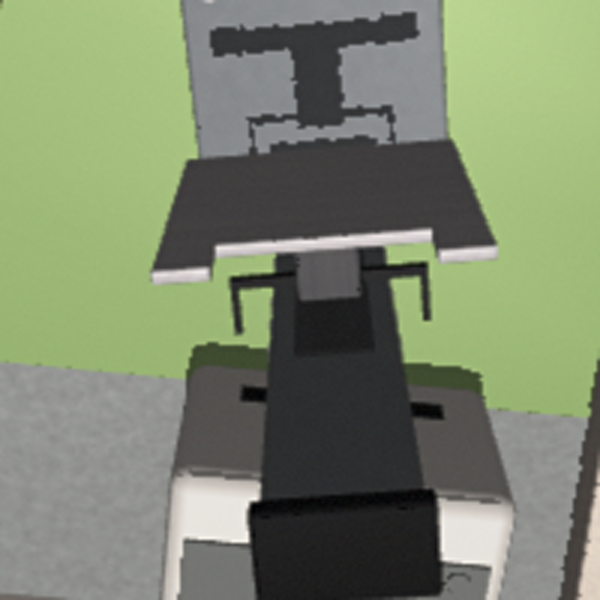

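```bash
python3 - <<'E'
from h import *
RT=campose('wrist')
P=lambda x,y,z: atz(220+(x+.5)/3-.5,200+(y+.5)/3-.5,z,'wrist',RT)
def ln(a,b,z):
    a=P(*a,z);b=P(*b,z);d=b-a;print(a,b,(a+b)/2,np.arctan2(-d[0],d[1]),np.linalg.norm(d))
ln((215,245),(433,230),.235);ln((215,256),(433,242),.235)
ln((152,276),(497,250),.251) # ear strip centres
ln((197,157),(450,140),.018)
E
```

```text
[0.61727365 0.15230495 0.235     ] [0.60485574 0.21922246 0.235     ] [0.6110647 0.1857637 0.235    ] 0.1834832425074553 0.06805995696779647
[0.62101268 0.15261691 0.235     ] [0.60887105 0.2198077  0.235     ] [0.61494186 0.1862123  0.235     ] 0.17877445566440975 0.06827899538961041
[0.62208872 0.13511832 0.251     ] [0.60252019 0.23620417 0.251     ] [0.61230445 0.18566124 0.251     ] 0.19121806309343695 0.10296250297467147
[0.66750536 0.12957172 0.018     ] [0.64405183 0.25862749 0.018     ] [0.65577859 0.19409961 0.018     ] 0.17976981760583277 0.13116958620259445
```

```bash
python3 - <<'E'
from h import *
R=Rz(-.107)
env.movep([.608,-.2083,.22],R)
env.line_to([.608,-.2083,.1085],feed=.12)
env.set_gripper(0.0,60)
s=env.get_state();print(s['finger_gap'],np.round(s['wrist_force'],2),np.round(s['wrist_torque'],3),s['time'])
f0=np.array(s['wrist_force'])
env.line_to([.608,-.2083,.1385],feed=.05)
env.sleep(.3)
fs=[]
for i in range(5): fs.append(env.get_state()['wrist_force']); env.sleep(.05)
print(np.round(fs,2),env.get_state()['wrist_torque'])
st=env.get_state(); save('wrist','w3'); RT=campose('wrist',st)
for t in ('bin','bin_grip','bin_hook'):look('mark_of',0,t,'wrist',RT)
print(st['finger_gap'],env.get_state()['time'])
im=cv2.imread('pics/w3.png'); cv2.imwrite('pics/w3c.png',cv2.resize(im[200:400,220:420],None,fx=3,fy=3,interpolation=2))
E
```

```text
0.012563949590538949 [-0.41 -0.34  0.4 ] [-0.095  0.041  0.002] 7.4333
[[ 0.    0.01 -5.53]
 [-0.02 -0.57 -5.23]
 [-0.65 -0.05 -4.96]
 [-0.17  0.07 -5.45]
 [-0.   -0.44 -6.1 ]] [ 0.03744739  0.0189705  -0.02908802]
mark_of bin wrist [ 0.6099 -0.2117  0.0313] px [317. 242.] 0.65
mark_of bin_grip wrist [ 0.6125 -0.2104  0.1558] px [318. 342.] 0.62
0.013325671726739067 8.9333
```

View pics/w3.png

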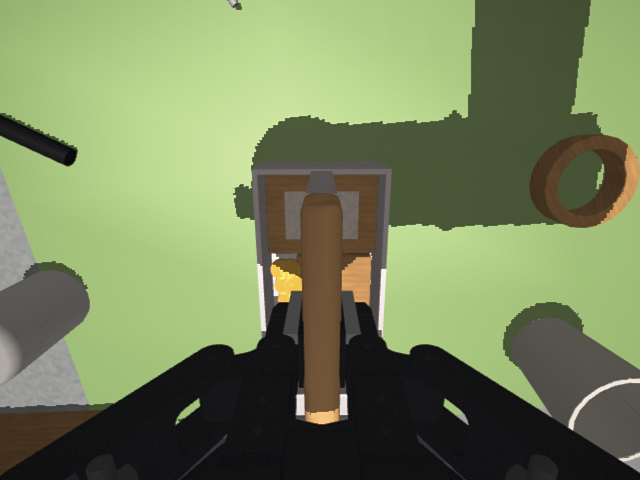

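```bash
python3 - <<'E'
from h import *
RT=campose('wrist'); s=env.get_state(); R=np.array(s['tcp_rot']);t=np.array(s['tool_pos'])
def show(u,v,z):
    p=atz(u,v,z,'wrist',RT); q=R.T@(p-t); print((u,v),p,'tool',np.round(q,4))
show(253,168,.075);show(391,168,.075);show(322,165,.075)
for v in (193,200,207): show(321,v,.17)
for v in (412,421): show(322,v,.17)
# predicted
for off in (-.055,.055):
  for y in (-.04,.04):
    q=np.array([y,0.0187+.127-.045,-off]); print('pred front/back corner',proj(R@q+t,'wrist',RT))
for x in (-.054,.054): print('bar',proj(R@np.array([0,.0187-.013,-x])+t,'wrist',RT))
for x in (.062,): print('hook',[proj(R@np.array([y,.0187+.030,-x])+t,'wrist',RT) for y in(-.025,.025)])
im=cv2.imread('pics/w3.png'); cv2.imwrite('pics/w3c.png',cv2.resize(im[150:430,240:400],None,fx=3.5,fy=2.1*1.0+0,interpolation=2))
cv2.imwrite('pics/w3d.png',cv2.resize(im[370:430,280:370],None,fx=8,fy=8,interpolation=2))
E
```

```text
(253, 168) [ 0.54804236 -0.24116748  0.075     ] tool [-0.039   0.0635  0.0561]
(391, 168) [ 0.55637628 -0.16316873  0.075     ] tool [0.0394 0.0635 0.0561]
(322, 165) [ 0.55054218 -0.20198991  0.075     ] tool [0.0002 0.0635 0.0578]
(321, 193) [ 0.54965212 -0.20235301  0.17      ] tool [-0.0003 -0.0315  0.0586]
(321, 200) [ 0.55185651 -0.20258931  0.17      ] tool [-0.0003 -0.0315  0.0564]
(321, 207) [ 0.55408756 -0.20282847  0.17      ] tool [-0.0003 -0.0315  0.0542]
(322, 412) [ 0.63400684 -0.21100875  0.17      ] tool [ 0.0001 -0.0315 -0.0262]
(322, 421) [ 0.6383094  -0.21146628  0.17      ] tool [ 0.0001 -0.0315 -0.0305]
pred front/back corner (np.float64(261.82664959135315), np.float64(163.60012113862268))
pred front/back corner (np.float64(381.4771094861303), np.float64(163.66839241904944))
pred front/back corner (np.float64(269.0383155415007), np.float64(310.6216939584425))
pred front/back corner (np.float64(374.04337953567557), np.float64(310.6789814490173))
bar (np.float64(321.7837014958209), np.float64(188.36688921163838))
bar (np.float64(321.5961556315023), np.float64(400.6119423803418))
hook [(np.float64(281.8122551203736), np.float64(361.07770634877767)), (np.float64(361.3020575747716), np.float64(361.1203910230718))]
```

View pics/w3d.png

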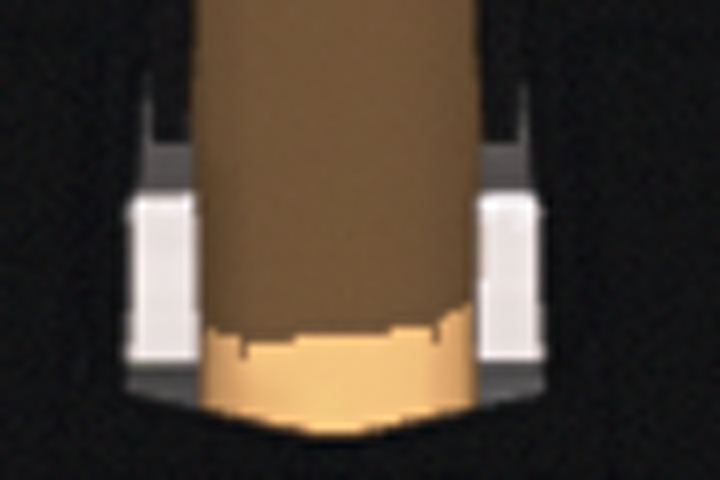

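View pics/w3c.png

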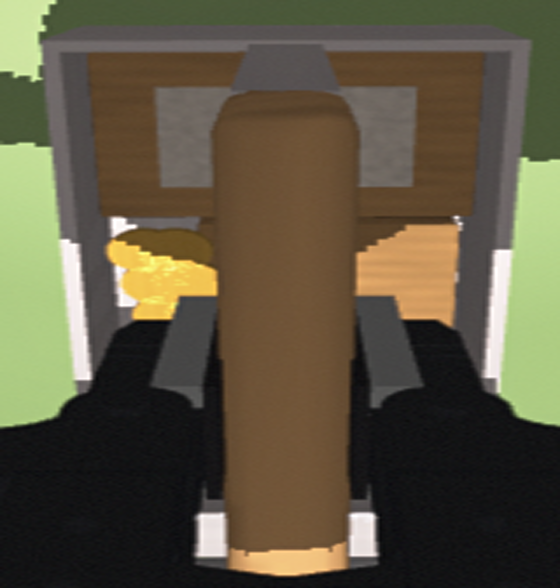

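```bash
python3 - <<'E'
from h import *
RT=campose('wrist'); s=env.get_state(); R=np.array(s['tcp_rot']);t=np.array(s['tool_pos'])
def show(u,v,ty):
    p=atz(u,v,t[2]-ty,'wrist',RT); q=R.T@(p-t); print((u,v),'tool',np.round(q,4))
for ty in (.0133,.0113):
  for u,v in ((296,394.2),(348,394.2),(295.5,415.2),(348,415.2)): show(u,v,ty)
E
```

```text
(296, 394.2) tool [-0.0136  0.0133 -0.0566]
(348, 394.2) tool [ 0.014   0.0133 -0.0566]
(295.5, 415.2) tool [-0.0141  0.0133 -0.0705]
(348, 415.2) tool [ 0.0143  0.0133 -0.0704]
(296, 394.2) tool [-0.0134  0.0113 -0.0549]
(348, 394.2) tool [ 0.0138  0.0113 -0.0549]
(295.5, 415.2) tool [-0.0139  0.0113 -0.0686]
(348, 415.2) tool [ 0.0141  0.0113 -0.0685]
```

```bash
cat >> h.py <<'E'
yaw=.183; seat=np.array([.613,.186,.235]); HX=.0615
ex=np.array([np.cos(yaw),np.sin(yaw),0])
def tcp_for(dx,zh):  # hook point at seat + dx along scale x, height zh (level bin)
    p=seat+ex*(dx-HX); p[2]=zh+.0133; return p
def fz(n=8):
    fs=[]
    for i in range(n): fs.append(env.get_state()['wrist_force']); env.sleep(.02)
    return np.mean(fs,0)
E
python3 - <<'E'
from h import *
R=Rz(yaw)
env.line_to([.58,-.205,.315],feed=.15)
env.line_to(tcp_for(-.06,.297),rot=R,feed=.2)
env.sleep(.2); print(fz(15))
env.line_to(tcp_for(-.003,.292),feed=.06)
save('scene','s4');RT=campose('scene')
look('mark_of',0,'bin_hook','scene',RT);look('mark_of',0,'seat','scene',RT)
print(proj(seat,'scene',RT),proj(seat+ex*-.003+[0,0,.057],'scene',RT))
save('top','t4');RT=campose('top');look('mark_of',0,'bin_hook','top',RT);look('mark_of',0,'seat','top',RT)
save('wrist','w4')
print(env.get_state()['time'])
im=cv2.imread('pics/s4.png'); cv2.imwrite('pics/s4c.png',cv2.resize(im[180:350,340:480],None,fx=4,fy=3.5,interpolation=2))
im=cv2.imread('pics/t4.png'); cv2.imwrite('pics/t4c.png',cv2.resize(im[110:240,190:320],None,fx=4,fy=4,interpolation=2))
E
```

```text
[ 0.2083097   0.07489328 -5.54299945]
mark_of bin_hook scene [ 0.2556 -0.2903  0.0939] px [225. 222.] 0.88
mark_of bin_hook scene [ 0.3179 -0.5366  0.0983] px [142. 246.] 0.62
mark_of bin_hook scene [0.6108 0.1839 0.29  ] px [418. 239.] 0.59
mark_of seat scene [0.6164 0.1888 0.2309] px [417. 257.] 0.85
(np.float64(415.92967676829625), np.float64(254.96037239705453)) (np.float64(418.59008422091426), np.float64(238.316516247182))
mark_of bin_hook top [0.6152 0.1877 0.2889] px [239. 161.] 0.7
mark_of bin_hook top [ 0.2523 -0.2884  0.096 ] px [418. 315.] 0.67
mark_of bin_hook top [ 3.885e-01  2.310e-02 -2.000e-04] px [306. 267.] 0.67
mark_of bin_hook top [ 0.3202 -0.5399  0.0961] px [509. 292.] 0.59
14.2167
```

View pics/s4c.png

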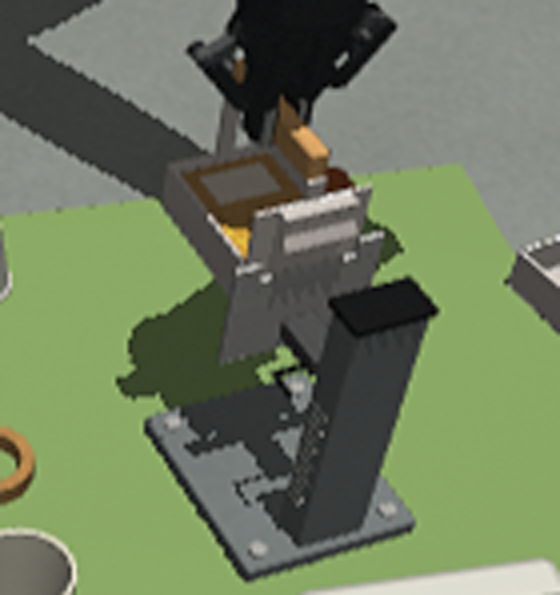

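View pics/w4.png

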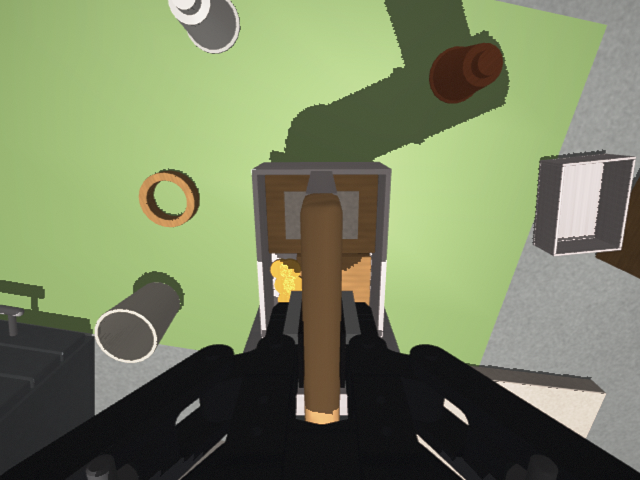

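View pics/t4c.png

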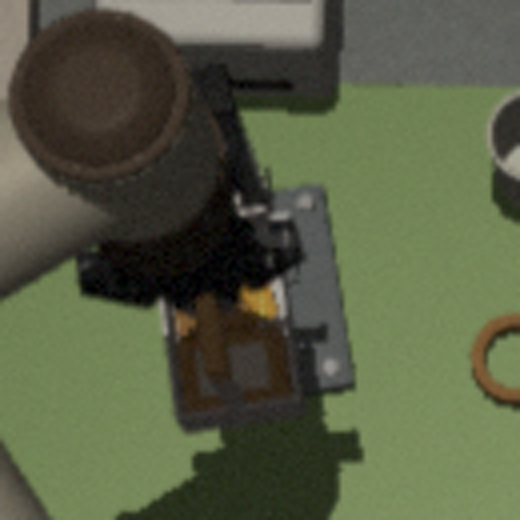

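```bash
python3 - <<'E'
from h import *
f0=fz(10)
g=env.line_to(tcp_for(.009,.292),feed=.012,guard=2.5)
s=env.get_state(); d=(np.array(s['tool_pos'])-tcp_for(0,.292))
print(g,'dx contact',d@ex, d, fz(10)-f0,s['wrist_force']-f0,env.get_state()['time'])
E
```

```text
True dx contact 0.0008174758399535714 [ 0.00079544  0.0001941  -0.00268512] [-0.35796765 -0.11579696 -0.1887291 ] [-0.5703056   0.34205164  0.01252742] 15.1333
```

```bash
python3 - <<'E'
from h import *
f0=fz(8)
for dx in (.002,.003,.004,.005,.006,.007,.008):
    env.line_to(tcp_for(dx,.292),feed=.012)
    f=fz(6)-f0
    s=env.get_state(); d=(np.array(s['tool_pos'])-tcp_for(0,.292))
    print(dx,'act',np.round(d@ex,4),np.round(d,4),'f',np.round(f,2),'fx',round(f@ex,2),np.round(s['wrist_torque'],3))
    if f@ex<-2: break
print(env.get_state()['time'])
E
```

```text
0.002 act 0.002 [0.002  0.0004 0.    ] f [-0.65  0.11  0.06] fx -0.62 [ 0.051 -0.054  0.017]
0.003 act 0.0024 [ 0.0024  0.0004 -0.0003] f [-2.62 -0.09  0.52] fx -2.59 [-0.049  0.801  0.042]
16.1917
```

```bash
python3 - <<'E'
from h import *
env.line_to(tcp_for(.0004,.292),feed=.02)
env.sleep(.1); f0=fz(10); print(f0)
for zh in (.270,.255,.250,.245,.241,.238):
    env.line_to(tcp_for(.0004 if zh>.25 else .0007,zh),feed=.03)
    f=fz(6)-f0; s=env.get_state(); d=(np.array(s['tool_pos'])-tcp_for(0,zh))
    print(zh,np.round(d,4),'f',np.round(f,2),np.round(s['wrist_torque'],3))
    if f[2]>.8 or abs(f@ex)>4: break
print(env.get_state()['time'])
save('scene','s5')
im=cv2.imread('pics/s5.png'); cv2.imwrite('pics/s5c.png',cv2.resize(im[180:350,340:480],None,fx=4,fy=3.5,interpolation=2))
E
```

```text
[ 0.06563278  0.15126889 -5.58053452]
0.27 [0.0006 0.0001 0.0003] f [-0.12 -0.43  0.3 ] [ 0.032 -0.053  0.003]
0.255 [0.0006 0.0001 0.0003] f [-0.07 -0.25  0.02] [ 0.003 -0.085 -0.034]
0.25 [ 0.0007  0.0001 -0.    ] f [-0.12  0.13  0.06] [-0.006 -0.092 -0.011]
0.245 [0.0007 0.0001 0.    ] f [-0.37 -0.09  0.08] [ 0.007 -0.095  0.004]
0.241 [ 0.0007  0.0001 -0.    ] f [-0.22 -0.12 -0.13] [-0.006 -0.068  0.029]
0.238 [ 0.0007  0.0001 -0.    ] f [-0.13 -0.03  0.09] [ 0.023 -0.055 -0.014]
20.0417
```

View pics/s5c.png

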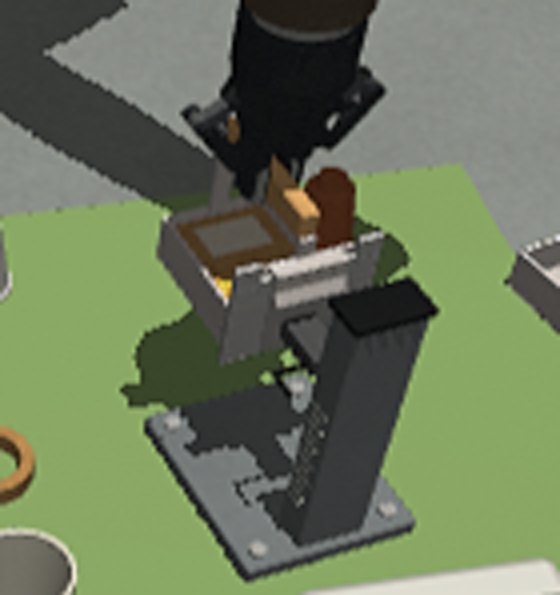

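```bash
cat >> h.py <<'E'
def tp(dx,zh,pitch):
    W=np.array([[np.cos(yaw),-np.sin(yaw),0],[np.sin(yaw),np.cos(yaw),0],[0,0,1.]])
    a=-pitch; P=np.array([[np.cos(a),0,np.sin(a)],[0,1,0],[-np.sin(a),0,np.cos(a)]])
    h=seat+ex*dx; h[2]=zh
    return h+W@P@np.array([-HX,0,.0133]), Rz(yaw,pitch)
E
python3 - <<'E'
from h import *
for zh,pi,dx in ((.232,0,.0007),(.222,.01,.0003),(.212,.02,-.0001),(.202,.03,-.0005),(.192,.03,-.0005),(.182,.03,-.0005)):
    p,R=tp(dx,zh,pi); env.line_to(p,rot=R,feed=.02); env.sleep(.1)
    f=fz(10); s=env.get_state()
    print(zh,np.round(np.array(s['tool_pos'])-p,4),'F',np.round(f,2),np.round(s['wrist_torque'],3))
    if f[2]>-.4 or abs(f@ex)>5: break
print(env.get_state()['time'])
save('scene','s6')
im=cv2.imread('pics/s6.png'); cv2.imwrite('pics/s6c.png',cv2.resize(im[180:350,340:480],None,fx=4,fy=3.5,interpolation=2))
E
```

```text
0.232 [-0.     -0.      0.0001] F [-0.24 -0.24 -4.57] [-0.051  0.065 -0.002]
0.222 [0.0001 0.0001 0.0002] F [-0.03  0.3  -4.31] [ 0.073 -0.09   0.045]
0.212 [-0.0001  0.      0.    ] F [-0.49  0.09 -3.54] [ 0.072  0.174 -0.008]
0.202 [-0.0002 -0.0001 -0.    ] F [-1.55 -0.48 -2.74] [-0.038  0.591  0.064]
0.192 [-0.0002 -0.0001  0.    ] F [-2.77 -1.03 -1.99] [-0.213  0.954  0.089]
0.182 [-0.0001 -0.0001  0.0001] F [-4.09 -1.16 -0.75] [-0.294  1.278  0.112]
25.4917
```

View pics/s6c.png

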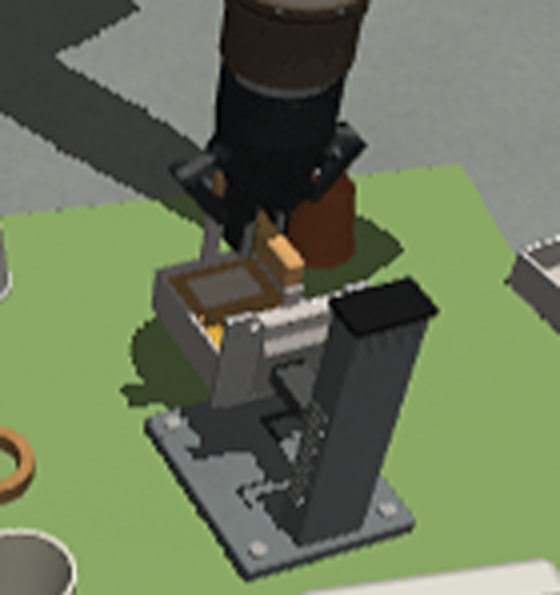

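```bash
python3 - <<'E'
from h import *
for dx in (-.001,-.0015,-.002,-.0025):
    p,R=tp(dx,.182,.03); env.line_to(p,rot=R,feed=.01); env.sleep(.1)
    f=fz(8); s=env.get_state()
    print(dx,np.round(np.array(s['tool_pos'])-p,4),'F',np.round(f,2),'fx',round(f@ex,2),np.round(s['wrist_torque'],3))
    if f@ex>-1: break
print(env.get_state()['time'])
E
```

```text
-0.001 [0.0003 0.     0.0002] F [-2.14 -1.57 -0.99] fx -2.39 [-0.471  0.746  0.049]
-0.0015 [0.0007 0.0002 0.0003] F [ 1.16 -2.12 -1.06] fx 0.76 [-0.605 -0.24   0.041]
26.5083
```

```bash
python3 - <<'E'
from h import *
save('wrist','w7');RT=campose('wrist')
print(atz(480,65,.09,'wrist',RT))
save('scene','s7');RT=campose('scene')
look('mark_of',0,'cone_b','scene',RT);look('mark_of',0,'bin_hook','scene',RT);look('mark_of',0,'seat','scene',RT)
s=env.get_state();print(s['time'],s['effort'],s['finger_gap'])
im=cv2.imread('pics/s7.png'); cv2.imwrite('pics/s7c.png',cv2.resize(im[220:300,380:460],None,fx=7,fy=7,interpolation=2))
E
```

```text
[0.42382081 0.2505404  0.09      ]
mark_of cone_b scene [ 0.391   0.0245 -0.003 ] px [334. 261.] 0.83
mark_of cone_b scene [ 3.900e-01  2.985e-01 -1.000e-04] px [418. 249.] 0.53
mark_of bin_hook scene [ 0.3217 -0.5377  0.0989] px [141. 247.] 0.72
mark_of seat scene [0.6179 0.1888 0.1773] px [414. 271.] 0.9
mark_of seat scene [0.5513 0.1712 0.085 ] px [397. 276.] 0.18
26.7583 [  1.63034655 -35.4683876   17.67921925   3.16727534  -0.1486584
  -0.06340819] 0.013107132380349999
```

View pics/w7.png

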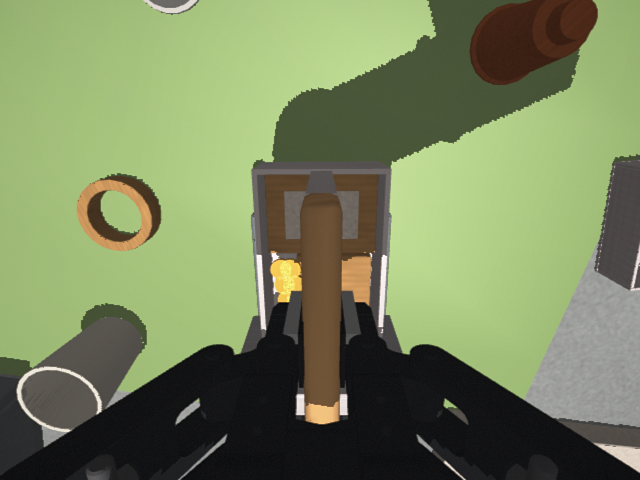

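View pics/s7c.png

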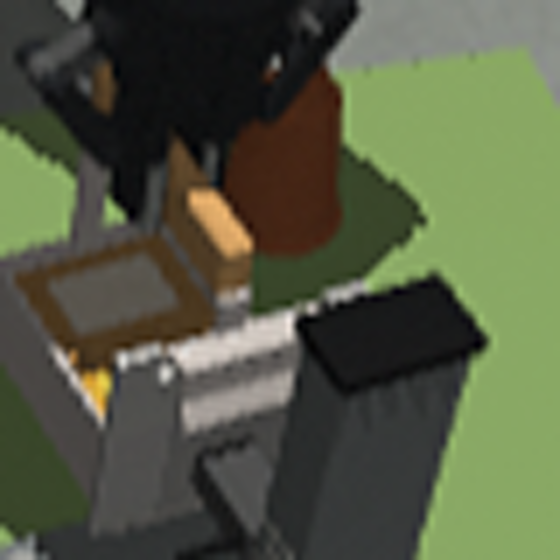

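```bash
python3 - <<'E'
from h import *
ey=np.array([-np.sin(yaw),np.cos(yaw),0])
for dx,dy,zh in ((-.0014,-.0003,.182),(-.0014,-.0003,.176),(-.0014,-.0003,.171)):
    p,R=tp(dx,zh,.03); p=p+ey*dy; env.line_to(p,rot=R,feed=.012); env.sleep(.15)
    f=fz(12); s=env.get_state()
    print(zh,np.round(np.array(s['tool_pos'])-p,4),'F',np.round(f,2),'fx',round(f@ex,2),'fy',round(f@ey,2),np.round(s['wrist_torque'],3))
    if abs(f@ex)>4: break
print(env.get_state()['time'])
E
```

```text
0.182 [0.0005 0.0003 0.0002] F [ 3.87 -0.7  -1.17] fx 3.67 fy -1.4 [-0.134 -1.063  0.096]
0.176 [0.0005 0.0003 0.0002] F [ 5.15 -0.01 -0.51] fx 5.06 fy -0.95 [ 0.032 -1.312  0.13 ]
28.3583
```

```bash
python3 - <<'E'
from h import *
ey=np.array([-np.sin(yaw),np.cos(yaw),0])
for dx,dy,zh,pi in ((-.0011,-.0005,.176,.026),(-.0010,-.0005,.176,.024),(-.0010,-.0005,.171,.024)):
    p,R=tp(dx,zh,pi); p=p+ey*dy; env.line_to(p,rot=R,feed=.012); env.sleep(.15)
    f=fz(12); s=env.get_state()
    print(zh,np.round(np.array(s['tool_pos'])-p,4),'F',np.round(f,2),'fx',round(f@ex,2),'fy',round(f@ey,2),np.round(s['wrist_torque'],3))
print(env.get_state()['time'])
E
```

```text
0.176 [0.     0.0003 0.0001] F [ 2.85  1.93 -0.49] fx 3.15 fy 1.38 [ 0.771 -1.055  0.238]
0.176 [-0.0001  0.0002 -0.    ] F [ 2.06  3.87 -0.78] fx 2.73 fy 3.43 [ 1.18  -0.809  0.222]
0.171 [-0.      0.0001  0.    ] F [ 0.82  4.58 -0.  ] fx 1.64 fy 4.36 [ 1.544 -0.584  0.315]
30.475
```

```bash
python3 - <<'E'
from h import *
ey=np.array([-np.sin(yaw),np.cos(yaw),0])
dx,dy=-.0009,-.0002
for i in range(3):
    p,R=tp(dx,.1705,.024); p=p+ey*dy; env.line_to(p,rot=R,feed=.012); env.sleep(.3)
    f=fz(10); s=env.get_state()
    print(round(dx,5),round(dy,5),'F',np.round(f,2),'fx',round(f@ex,2),'fy',round(f@ey,2),np.round(s['wrist_torque'],3))
    if abs(f@ex)<1 and abs(f@ey)<1: break
    dx+=np.clip(f@ex*.00007,-.0003,.0003); dy+=np.clip(f@ey*.00007,-.0003,.0003)
print(env.get_state()['time'])
E
```

```text
-0.0009 -0.0002 F [0.94 3.43 0.09] fx 1.55 fy 3.2 [ 1.112 -0.603  0.202]
-0.00079 2e-05 F [ 0.53  1.29 -0.3 ] fx 0.76 fy 1.18 [ 0.439 -0.482  0.103]
-0.00074 0.00011 F [ 0.6  -0.41 -0.26] fx 0.51 fy -0.51 [-0.02  -0.392  0.073]
32.625
```

```bash
python3 - <<'E'
from h import *
env.set_gripper(0.0,20); env.sleep(.2); print(fz(8),env.get_state()['finger_gap'])
for g in (.014,.016,.020,.045):
    env.set_gripper(g); s=env.get_state(); print(g,s['finger_gap'],np.round(fz(4),2))
env.sleep(.4)
print(fz(8),env.get_state()['time'])
save('wrist','w8'); save('scene','s8');RT=campose('scene');look('mark_of',0,'seat','scene',RT)
im=cv2.imread('pics/s8.png'); cv2.imwrite('pics/s8c.png',cv2.resize(im[200:320,360:480],None,fx=5,fy=5,interpolation=2))
E
```

```text
[ 0.30087404 -0.84965474 -0.67948445] 0.013203263389290686
0.014 0.014058974911566173 [ 0.37 -1.87 -0.07]
0.016 0.015859409615842847 [-0.18 -0.03  0.27]
0.02 0.019981506372358404 [-0.04 -0.13 -0.29]
0.045 0.04514379248865449 [-0.1  -0.37 -0.07]
[-0.04526541  0.42832647  0.20627581] 34.9917
mark_of seat scene [0.6165 0.1899 0.1663] px [414. 274.] 0.61
```

View pics/w8.png

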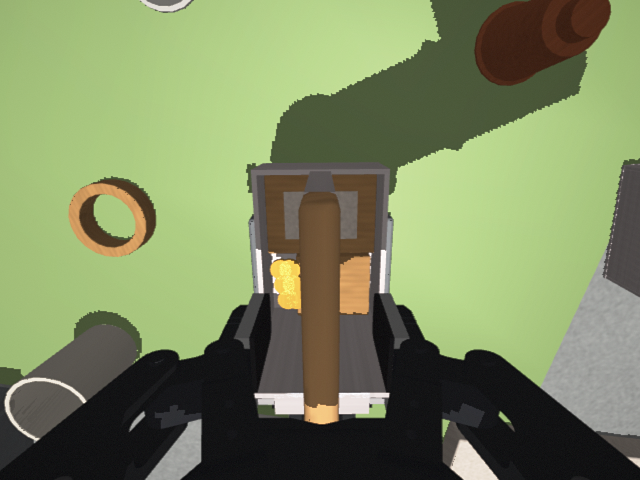

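View pics/s8c.png

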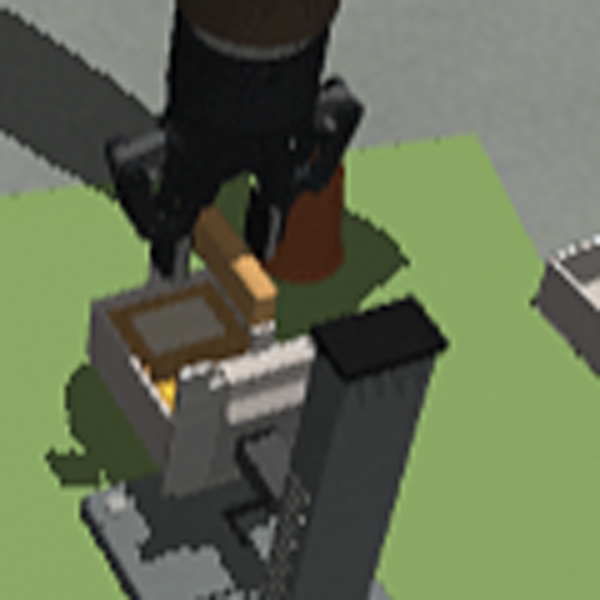

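Released and hanging. The fingers are clear on both sides, so I'll retreat straight up along the tool axis.

```bash
python3 - <<'E'
from h import *
s=env.get_state(); R=np.array(s['tcp_rot']); p=np.array(s['tool_pos'])
env.line_to(p-R[:,1]*.06,feed=.06)
p2=p-R[:,1]*.17; env.line_to(p2,feed=.12)
env.line_to(p2-ex*.05,feed=.12)
ims=[]
for k in range(2):
    st=env.get_state(); im=save('wrist','w9_%d'%k); ims.append(im.astype(int)); RT=campose('wrist',st)
    sc=save('scene','s9_%d'%k); 
    env.sleep(.5)
look('mark_of',0,'bin_hook','wrist',RT);look('mark_of',0,'seat','wrist',RT)
print('diff',(abs(ims[0]-ims[1]).max(2)>25).sum(),env.get_state()['time'])
im=cv2.imread('pics/s9_1.png'); cv2.imwrite('pics/s9c.png',cv2.resize(im[200:320,360:480],None,fx=5,fy=5,interpolation=2))
E
```

```text
mark_of bin_hook wrist [0.6142 0.1848 0.1674] px [320. 320.] 0.7
mark_of bin_hook wrist [ 7.398e-01 -2.310e-02 -1.000e-04] px [175. 310.] 0.63
diff 1963 39.225
```

View pics/w9_1.png

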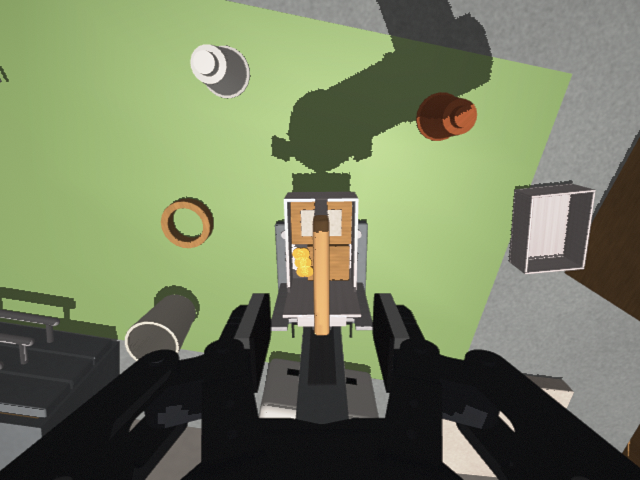

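View pics/s9c.png

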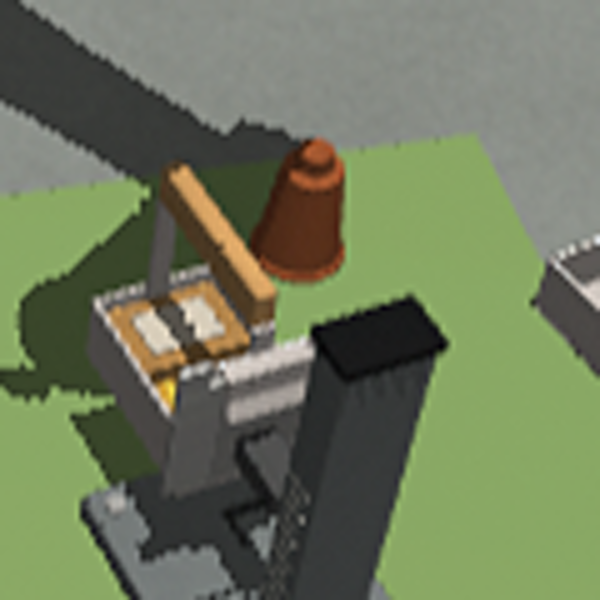

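```bash
python3 - <<'E'
from h import *
a=save('scene','sa'); env.sleep(.13); b=save('scene','sb'); c=cv2.imread('pics/s8.png')[:,:,::-1]
d=abs(a.astype(int)-b).max(2)>25; print(d.sum(), d[200:320,360:480].sum(), env.get_state()['time'])
w=env.snapshot('wrist').astype(int); env.sleep(.17); w2=env.snapshot('wrist'); print((abs(w-w2).max(2)>25).sum())
env.hand_in()
E
```

```text
7 5 39.4583
27
the job is handed in; nothing more can be done
```

The aluminium bin with the wooden handle is hanging from the scale plate by its hook, between the two ears and off the gripper. I handed the job in at about 39.7 s of the 66 s allowed.

**What I did:**
- **Lining up:** I found the plate's front face by touching it with the bin's back sheet. I then lowered the hook over the top edge without catching anything.
- **Letting the weight down:** I lowered the bin in small, slow steps, at 0.02 m/s or less on average, until the spring carried it. The wrist force went from −5.5 N to about 0.
- **Letting go:** I opened the fingers a little at a time and backed straight up, away from the bin.

**Final checks:**
- **Seating:** The hook is at about z = 0.167 m and the plate's edge at about 0.166 m. That is roughly 68 mm of sinking, where a weight of about 5.5 N predicts 66 mm.
- **Stillness:** The last pairs of pictures, taken about 0.2 s apart, differed by only a few pixels. An earlier pair differed by 1,963 pixels; I put that down to the arm still settling but did not check it separately.
- **Side forces:** During lowering, the hook bound slightly against the plate, with side forces of up to about 5 N. I brought these down to around 0.5 N. Reducing the grip brought back about 2 N sideways, which disappeared as the fingers opened.
- **Not measured:** I had no direct reading of the plate's speed at release. The wrist force showed no jump in the readings between the finger-opening steps.

I touched nothing else on the table apart from the scale itself.

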